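Hold a bayonet plug home in a leak tester

TASK

Slide the winged bayonet plug out of its parking fork, put it into the round socket on top of the leak tester with its lugs through the two slots, push it down against the spring until its flange sits on the rim, and twist it clockwise (seen from above) about a quarter turn, until it meets its stop. The tester reads only while someone holds the plug there, so finish still gripping it, pressed fully home and turned to the stop. Leave the two vials and the brown bottle undisturbed.

Things in the scene. Friction and masses are not known exactly. Their poses are not given: they have to be found in the camera images.
- plug: Loose bayonet plug, 78 mm tall, about 0.12 kg; origin: centre of its underside, z up, x along wing and lugs. Steel barrel 27 mm in diameter, z 0 to 21, foot tapered over 4 mm; two lugs (+x, -x) 7 mm wide, reaching 19.4 mm from the axis, z 5 to 11; flange 48 mm in diameter, z 21 to 26; neck 18 mm in diameter, z 26 to 38; wing above. Half a turn about z makes no difference.
- plug_center (a point): Point on the plug's axis half-way up, 39 mm above its underside; axes as the plug's: z up, x along the wing and the lugs. The grey wing is the grip: 46 mm long (x), 14 mm thick (y), 38 to 78 mm above the underside, so its middle is 19 mm above this point.
- park_fork: Fixed aluminium fork, nowhere over 42 mm high. Origin: under its base plate, below the parked plug's axis; the plug is drawn out along -x. Base plate 6 mm thick, 64 mm wide, x -38 to 54; the plug stands on it, wing z 44 to 84. Two tines, z 34 to 40, ending at x -22, leave a 25 mm slot round the neck and overhang the flange, 2 mm above it: draw the plug 48 mm or more to -x before lifting it.
- tester: Fixed leak tester: grey housing 122 x 100 mm, 30 mm high (with a flat gauge on top, up to 38 mm), and a round aluminium boss 72 mm in diameter, up to z 60 mm, that holds the socket. Origin under the boss's axis; z up, x along the socket's two slots, the gauge on the -x side.
- socket_mouth (a point): Centre of the socket in the plane of its rim, 60 mm above the worktop; z up, x along the slots. Bore 31 mm in diameter; two lug slots (+x, -x) 12 mm wide, reaching 23 mm from the axis, marked by small raised bars on the rim. Lip 6 mm thick: lugs can turn (clockwise, yaw falling) once the plug's underside is over 17 mm below the rim; fully home, flange on rim, it is 21 mm below.
- press_plate (a joint): Spring plate in the socket, m: 0 at rest, 12 mm below the rim; grows as the plug presses it down, 0.009 with the flange on the rim. The spring pushes back with about 4 N at first and 10 N fully home.
- drive_ring (a joint): Spring-return drive ring on the plate, rad: 0 at rest, grows as the plug's lugs turn it clockwise, stop at 1.3. The lugs first turn about 0.13 rad freely, so a plug that enters along the slots meets the stop after about 1.45 rad. The spring turns back with 0.035 N m at first and 0.13 N m at the stop, besides friction of up to about 0.1 N m.
- vial_a: Bystander: small glass vial with a cap, 26 mm in diameter, 54 mm tall, standing in front; origin at its underside. Leave alone.
- vial_b: Bystander: another such vial, 26 mm in diameter, 54 mm tall, standing behind the work; origin at its underside. Leave alone.
- iodine_bottle: Bystander: brown bottle with a yellow cap, 48 mm in diameter, 105 mm tall, standing behind the work; origin at its underside. Leave alone.
There are look-alikes about, which are no part of the job. What is shaped like the plug but orange is not meant.

How it is judged (in metres and radians):
On the way, in this order (a step that is already met when the one before it is completed fails the run):
1. the plug is drawn out of the parking fork, clear of its tines (horizontal distance between plug_center and park_fork above 0.047 m), for 0.1 s.
2. the plug is in the socket, its lugs below the rim (horizontal distance between plug_center and socket_mouth below 0.005 m and z of plug_center in the frame of socket_mouth below 0.029 m), for 0.1 s.
At the end, for the whole second after the job is handed in: The fingers hold the plug (at least 2 N on it), upright within 0.08 rad and within 4 mm of the socket's axis, flange within 1.8 mm of the rim (spring plate down at least 7.2 mm), drive ring turned at least 1.15 of its 1.3 rad and still (horizontal distance between plug_center and socket_mouth below 0.004 m and z of plug_center in the frame of socket_mouth below 0.0198 m and angle between plug_center's own z axis and vertical below 0.08 rad and value of joint press_plate above 0.0072 m and value of joint drive_ring above 1.15 rad and velocity of joint drive_ring between -0.1 and 0.1 rad/s and contact force between the fingers and plug above 2 N); the arm keeps its last pose, push and grip.
It fails at once if the front vial is moved more than 20 mm or tipped (distance of vial_a from where it was at the start of the episode above 0.02 m or angle between vial_a's own z axis and vertical above 0.4 rad).
It fails at once if the rear vial is moved more than 20 mm or tipped (distance of vial_b from where it was at the start of the episode above 0.02 m or angle between vial_b's own z axis and vertical above 0.4 rad).
It fails at once if the brown bottle is moved more than 20 mm or tipped (distance of iodine_bottle from where it was at the start of the episode above 0.02 m or angle between iodine_bottle's own z axis and vertical above 0.4 rad).
It also fails if it takes over 48 s, if anything falls off the work surface, if the arm or the gripper's body presses on something with over 40 N, if the wrist force passes 120 N, or if a joint passes its speed limit or range.

ROBOT

A 7-joint arm with a two-finger parallel gripper is mounted at the origin on a cart in front of the work surface, level with it; the furniture and walls round the work are solid. World frame = base frame: x ahead of the robot, y to its left, z up, the work surface at z = 0. Lengths are in mm, angles in rad, forces in N, time in s.
With the tool pointing down it reaches from about 400 to 875 mm from the base axis. Payload 4.4 kg.
Tool frame: the origin (TCP) lies at the very end of the fingers, on their centre line; the grasp point (between the pads) lies 19 mm behind it; z points along the fingers, y is the line along which they close (so a half turn about z gives the same grasp; the last joint's range is limited). The gripper opens to 85 mm and grips with 20 to 120 N. Pads are 22 mm wide; open, the fingers measure 114 mm over their backs; the gripper's body (76 mm by 85 mm) begins 54 mm behind the grasp point. The pads swing forward as they close: fully open they stand 13 mm farther back than shut.
Start: joints at [1.209, 0.628, 0.038, 1.517, -0.027, 0.996, -0.02], TCP at [189.506, -621.776, 231.313] pointing down, gripper open.
Joint ranges: [-3.06, 3.06], [-0.37, 2.12], [-1.25, 1.32], [0.18, 2.47], [-1.1, 4.24], [0.23, 1.98], [-2.94, 2.94]. Speed limits (rad/s): [2.57, 2.57, 3.14, 3.14, 3.14, 3.14, 3.14].

INTERFACE

Orientations are given as [roll, pitch, yaw] about the fixed x, y, z axes, in that order (R = Rz(yaw) Ry(pitch) Rx(roll)).
In Python, from cell import read_state, get_image, camera_info, finish_job gives the robot as it stands.
- The arm moves only by the tool play_rows, never from a script. Its argument "deltas" is one flat list of numbers, 7 for each row, row after row: the shift along the tool's x, y, z in mm, then the turn, a rotation vector about the tool's x, y, z in rad, then the opening, from 0 (shut) to 1 (fully open). In form: [dx, dy, dz, ax, ay, az, grip, dx, dy, dz, ax, ay, az, grip, ...]. A call has 1 to 10 rows; each row is the pose to reach, as a shift and turn from the pose commanded when the call began, along the tool's axes at that moment; what a row does not reach only later rows make up. A row lasts 1/8 s, in which the tool goes at most 62.5 mm and 10.7 degrees, less where a joint would pass 70% of its speed; a pose out of reach is approached as far as the arm can. A call with a gripper value outside its range is refused whole. The fingers move at their own pace and stop on an object; the grip force is fixed at half the most. Time passes only in rows, so rows that repeat a pose let the fingers close. It gives the time, the measured TCP pose, the force, the opening and the grip force at its end, in the units of the state.
- read_state(): the state, without advancing time (a new reading comes with each control period).
- get_image(name): name is "scene" or "top" or "wrist"; returns the picture (420x560x3 uint8, red, green, blue); there is no depth.
- camera_info(name): a dict with "fx", "fy", "cx", "cy" (pixels), "T" (4x4, takes a point from camera to world coordinates). Camera axes: x right, y down, z forward; pixel columns grow to the right and rows downward; lengths in mm; the calibration is good to about 2 mm. A picture is of the moment at which its call begins: read the wrist's pose just before it. camera_info takes no time and is no camera call; for the wrist camera it gives the pose at the moment of the call.
- finish_job(): hands the job in; it is judged then, once.
The state is a dict: "clock": time; "qpos": joint angles; "qd": joint speeds; "tau": joint torques, N m; "eef_pos": TCP position; "tool_rot": TCP orientation; "force": force on the tool from outside, world axes, zero at the start; "torque": the same for the moment, N m; "width": finger opening in mm; "gripper_force": force on a finger pad.
Only numpy, scipy, OpenCV 4.12 (cv2) and the standard library are available. Lean on these libraries where they do the work, as an engineer would, in place of code of your own. Each camera call takes 0.05 s, during which the arm holds its last target. There are 200 camera calls.

## Working session

There is one attempt and no reset: what is moved stays moved. The work goes in short steps, Python scripts to look and compute and a tool call to move; the robot and the scene stay as the last step left them, time stands still between calls to the robot, and variables do not carry over. Pictures are saved under pics/ and viewed, at most 10 in all, crops included, and the job is handed in when it is done.

Besides the shell and the picture viewer there is one more tool, called after ">>>" as name(argument=value, ...) on one line, values as JSON. play_rows: Moves the arm, as the interface text tells. Its arguments: {"type":"object","properties":{"deltas":{"type":"array"}},"required":["deltas"]}

```bash
ls; mkdir -p pics
python3 - <<'E'
from cell import *
import cv2
s=read_state();print(s)
for n in("scene","top"):
    i=camera_info(n);print(n,i)
    cv2.imwrite(f"pics/{n}0.png",get_image(n)[:,:,::-1])
E
```

```text
pics
{'clock': 0.0, 'qpos': array([ 1.20919402,  0.62934938,  0.03845477,  1.51839471, -0.02697351,
        0.99631661, -0.02002006]), 'qd': array([-0.00082808, -0.00058686, -0.00034616,  0.00035903, -0.00040882,
        0.00029701, -0.00201066]), 'tau': array([-1.53341748e-04, -5.63397861e+01,  1.22628238e+00, -1.93441290e+01,
        1.10514939e-02,  1.05679934e-02, -6.44698545e-06]), 'eef_pos': array([ 189.30350524, -621.14726563,  230.37870439]), 'tool_rot': array([-3.13964375e+00,  5.64305901e-05,  2.95785746e-01]), 'force': array([0.82198873, 0.49340636, 0.01659905]), 'torque': array([-0.01390195, -0.02083934,  0.01972069]), 'gripper_force': 0.0, 'width': 85.30942573852857}
scene {'fx': 527.5501057001883, 'fy': 527.5501057001883, 'cx': 276.8693514612018, 'cy': 210.2637499536445, 'T': array([[-7.78687209e-01, -4.78137103e-01,  4.06240251e-01,
         1.14690420e+02],
       [-6.27287676e-01,  5.80396228e-01, -5.19278721e-01,
         5.42963631e+02],
       [ 1.25061136e-02, -6.59185200e-01, -7.51876631e-01,
         8.83891460e+02],
       [ 0.00000000e+00,  0.00000000e+00,  0.00000000e+00,
         1.00000000e+00]])}
top {'fx': 436.91301356826153, 'fy': 436.91301356826153, 'cx': 277.0743242634397, 'cy': 213.03510020084133, 'T': array([[-1.14554326e-02, -9.89975498e-01,  1.40773881e-01,
         4.52557705e+02],
       [-9.99663765e-01,  1.46134112e-02,  2.14197274e-02,
        -2.41298882e+01],
       [-2.32621919e-02, -1.40481175e-01, -9.89810037e-01,
         9.81012086e+02],
       [ 0.00000000e+00,  0.00000000e+00,  0.00000000e+00,
         1.00000000e+00]])}
```

View pics/scene0.png

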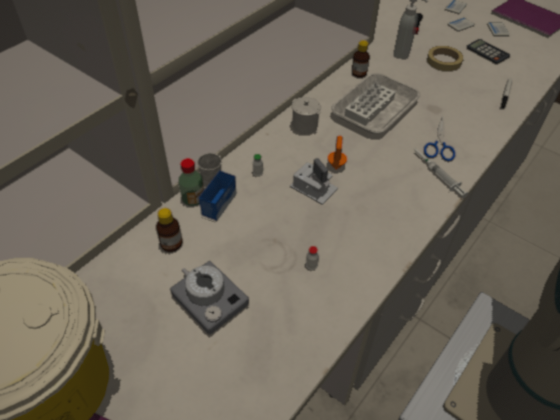

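View pics/top0.png

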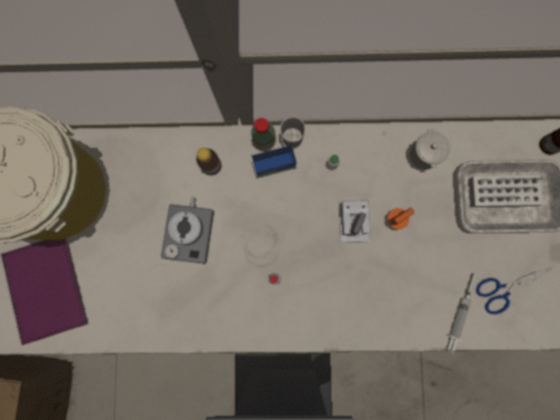

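The scene shows the grey plug in its fork at top px (357,224), scene px (320,172). The look-alike is the orange plug at top (399,219), scene (338,155), and I'm not using it. The tester is at top (184,228), the red-capped front vial at (274,279), the green-capped rear vial at (333,161) and the brown bottle at (208,160). Next is one close crop of the choice.

Run:
```python
import cv2,numpy as np
t=cv2.imread("pics/top0.png");s=cv2.imread("pics/scene0.png")
f=lambda im,x,y,w,h:cv2.resize(im[y:y+h,x:x+w],(400,300),interpolation=cv2.INTER_CUBIC)
o=np.vstack([np.hstack([f(t,320,190,80,60),f(t,145,195,80,60)]),np.hstack([f(s,280,150,80,60),f(s,165,260,93,70)])])
cv2.imwrite("pics/crop1.png",o)
```

```text
(no output)
```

View pics/crop1.png

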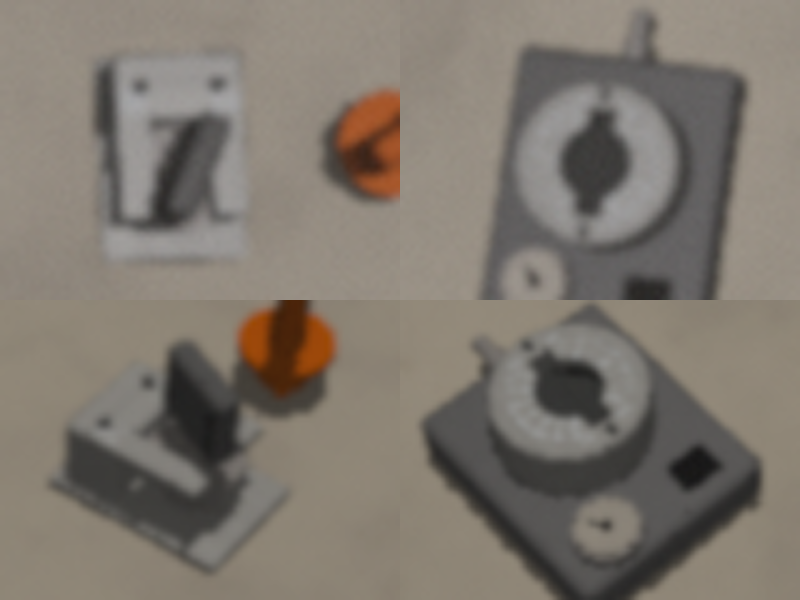

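The crop confirms the grey plug: its mouth faces the robot, and the wing is turned relative to the fork (wing top at about px (360,224)). The socket is at (184.6,227.4), with the bars at (186,213) and (181.4,242).

```bash
cat > h.py <<'E'
from cell import *
import numpy as np, cv2
from scipy.spatial.transform import Rotation as R
def bp(cam,px,z,T=None):
    i=camera_info(cam) if isinstance(cam,str) else cam
    px=np.atleast_2d(np.array(px,float))
    d=np.c_[(px[:,0]-i['cx'])/i['fx'],(px[:,1]-i['cy'])/i['fy'],np.ones(len(px))]@i['T'][:3,:3].T
    o=i['T'][:3,3]
    return o+d*((z-o[2])/d[:,2])[:,None]
def proj(cam,P):
    i=camera_info(cam) if isinstance(cam,str) else cam
    p=(np.atleast_2d(P)-i['T'][:3,3])@i['T'][:3,:3]
    return np.c_[i['fx']*p[:,0]/p[:,2]+i['cx'],i['fy']*p[:,1]/p[:,2]+i['cy']]
def tool(s=None):
    s=s or read_state(); return R.from_euler('xyz',s['tool_rot']),s['eef_pos']
E
python3 - <<'E'
from h import *
np.set_printoptions(precision=2,suppress=True)
print("wing",bp("top",[[360,223.6],[365,214],[355,234]],84))
print("sock",bp("top",[[184.6,227.4],[186,213],[181.4,242]],60))
c=lambda x,y:[320+x/5,190+y/5]
print("fork mouth base corners, top back corners z40",bp("top",[c(105,260),c(243,262)],6),bp("top",[c(112,55),c(240,55)],40))
print("vialA,B,bottle",bp("top",[[274,279],[333.5,161]],50),bp("top",[[207,155]],105))
Rt,p=tool(); T=camera_info("wrist")["T"]
print("cam in tool",Rt.inv().apply(T[:3,3]-p),(Rt.inv().as_matrix()@T[:3,:3]),Rt.as_matrix(), camera_info("wrist")['fx'])
E
```

```text
wing [[ 555.66 -175.15   84.  ]
 [ 575.44 -186.19   84.  ]
 [ 534.33 -164.12   84.  ]]
sock [[555.55 193.19  60.  ]
 [586.5  190.75  60.  ]
 [524.51 199.44  60.  ]]
fork mouth base corners, top back corners z40 [[ 524.01 -144.6     6.  ]
 [ 522.31 -205.72    6.  ]] [[ 610.75 -146.29   40.  ]
 [ 609.9  -201.76   40.  ]]
vialA,B,bottle [[ 444.63    4.11   50.  ]
 [ 697.88 -128.5    50.  ]] [[700.77 138.69 105.  ]]
cam in tool [  66.72    0.78 -142.91] [[-0.   -0.97 -0.26]
 [ 1.   -0.    0.  ]
 [-0.   -0.26  0.97]] [[ 0.96  0.29 -0.  ]
 [ 0.29 -0.96  0.  ]
 [-0.   -0.   -1.  ]] 343.9348294603394
```

```bash
cat >> h.py <<'E'
def delta(xyz,yaw,s=None):
    "shift in tool axes and turn vector to reach world xyz / yaw pointing down"
    Rt,p=tool(s); Rg=R.from_euler('xyz',[np.pi,0,yaw])
    return np.round(Rt.inv().apply(np.array(xyz)-p),1),np.round((Rt.inv()*Rg).as_rotvec(),3)
E
python3 -c "
from h import *
print(delta([555,-175,200],2.65))"
```

```text
(array([ 479.8, -320.2,   31. ]), array([-1.000e-03, -2.000e-03, -2.354e+00]))
```

>>> play_rows(deltas=[15, -10, 1, 0, 0, -0.07, 1, 48, -32, 3, 0, 0, -0.22, 1, 90, -60, 6, 0, 0, -0.4, 1, 130, -87, 8, 0, 0, -0.58, 1, 170, -114, 11, 0, 0, -0.76, 1, 210, -140, 14, 0, 0, -0.94, 1, 250, -167, 16, 0, 0, -1.12, 1, 290, -194, 19, 0, 0, -1.3, 1, 330, -220, 21, 0, 0, -1.48, 1, 365, -243, 24, 0, 0, -1.66, 1])

```text
clock: 1.35
eef_pos: [469.0, -279.8, 207.5]
tool_rot: [3.141, -0.0, 1.967]
force: [0.3, -1.0, -0.6]
width: 85.2
gripper_force: 0.0
```

```bash
python3 -c "
from h import *
print(read_state()['qpos'],tool()[1],delta([555,-175,200],2.65))"
```

```text
[ 0.77405981  0.5375195  -0.43004211  1.82831354  0.29049917  0.83773034
  0.59718961] [ 469.02444752 -279.79804294  207.52847876] (array([ 63.5, 119.7,   7.6]), array([ 0.001,  0.   , -0.683]))
```

>>> play_rows(deltas=[15, 28, 2, 0, 0, -0.17, 1, 32, 60, 4, 0, 0, -0.34, 1, 48, 90, 6, 0, 0, -0.5, 1, 60, 113, 7.5, 0, 0, -0.62, 1, 63.5, 119.7, 7.6, 0, 0, -0.683, 1, 63.5, 119.7, 7.6, 0, 0, -0.683, 1, 63.5, 119.7, 7.6, 0, 0, -0.683, 1])

```text
clock: 2.22
eef_pos: [554.3, -179.2, 199.7]
tool_rot: [-3.141, -0.0, 2.639]
force: [-0.1, 0.4, 0.3]
width: 85.4
gripper_force: 0.0
```

Run:
```python
from h import *
print(read_state()['qpos'],tool()[1]);i=camera_info("wrist");np.save("w1.npy",i)
im=get_image("wrist")[:,:,::-1];cv2.imwrite("pics/w1.png",im)
print(proj(i,[555,-175,84]))
cv2.imwrite("pics/w1c.png",cv2.resize(im,(800,600),interpolation=cv2.INTER_CUBIC))
```

```text
[ 0.64004935  0.62883681 -0.59942305  1.73422914  0.43282582  0.91445544
  0.92808979] [ 554.30524875 -179.1643134   199.6845268 ]
[[284.51318991 195.05993091]]
```

View pics/w1c.png

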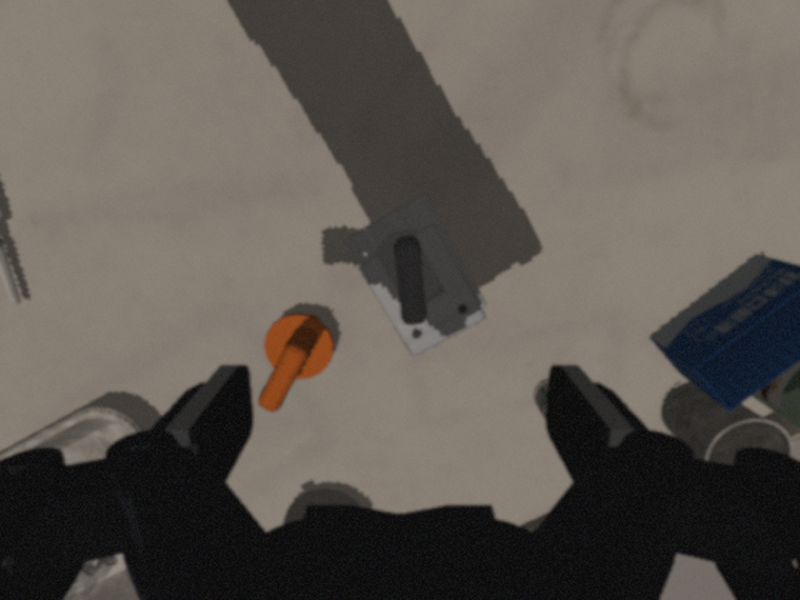

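The fork and dark wing sit mid-frame, the wing running from about (407,240) to (413,320) in the 800-wide picture. The orange look-alike is at (295,350), clear of the fingers. I'll crop and brighten the shadowed part.

Run:
```python
import cv2,numpy as np
im=cv2.imread("pics/w1.png")[130:255,225:350].astype(float)
im=np.clip((im/255)**0.5*255*1.3,0,255).astype(np.uint8)
cv2.imwrite("pics/w1d.png",cv2.resize(im,(600,600),interpolation=cv2.INTER_CUBIC))
```

```text
(no output)
```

View pics/w1d.png

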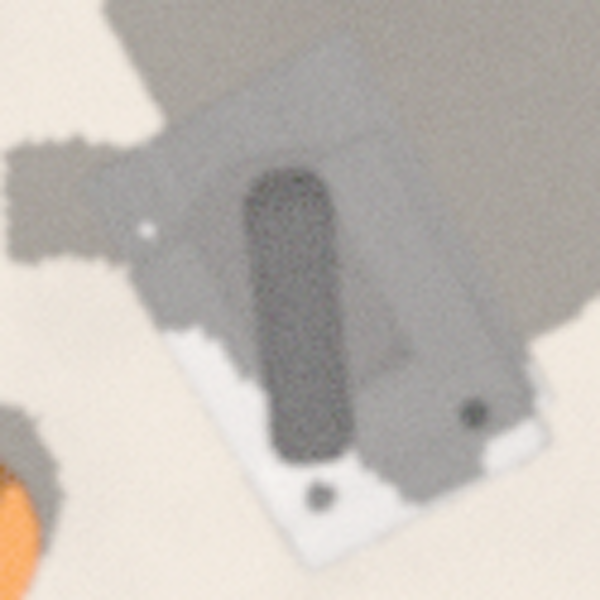

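The brightened crop shows the wing top running from crop px (288,165) to (312,465). The fork's mouth corners are at (335,38) and (92,180), its back corners at (548,440) and (318,570).

Run:
```python
from h import *
np.set_printoptions(precision=2,suppress=True)
i=np.load("w1.npy",allow_pickle=True).item()
c=lambda a:np.array(a)/4.8+[225,130]
w=bp(i,c([[288,167],[312,465]]),84);d=w[1]-w[0]
print(w,w.mean(0),np.linalg.norm(d),"yaw",np.arctan2(d[1],d[0])+np.pi)
f=bp(i,c([[335,38],[92,180]]),6);print(f);e=f[0]-f[1];print("fork yaw",np.arctan2(e[1],e[0])-np.pi/2,np.linalg.norm(e))
g=bp(i,c([[548,440],[318,570]]),40);print(g,"edge yaw",np.arctan2(*(g[0]-g[1])[[1,0]])-np.pi/2)
```

```text
[[ 534.51 -163.38   84.  ]
 [ 579.91 -183.66   84.  ]] [ 557.21 -173.52   84.  ] 49.72045642998507 yaw 2.721505502413604
[[ 527.34 -147.31    6.  ]
 [ 528.54 -204.61    6.  ]]
fork yaw 0.020975091496874043 57.31268460561276
[[ 611.4  -147.52   40.  ]
 [ 613.68 -199.11   40.  ]] edge yaw 0.04405203339982622
```

```bash
python3 -c "
from h import *
print(delta([557.5,-174,48],2.70))"
```

```text
(array([-1.000e-01,  6.400e+00,  1.517e+02]), array([-0.001, -0.   , -0.062]))
```

>>> play_rows(deltas=[0, 3, 20, 0, 0, -0.03, 1, 0, 6.4, 55, 0, 0, -0.062, 1, 0, 6.4, 85, 0, 0, -0.062, 1, 0, 6.4, 115, 0, 0, -0.062, 1, 0, 6.4, 140, 0, 0, -0.062, 1, 0, 6.4, 151.5, 0, 0, -0.062, 1, 0, 6.4, 151.5, 0, 0, -0.062, 1])

```text
clock: 3.15
eef_pos: [557.2, -173.3, 47.2]
tool_rot: [-3.141, -0.002, 2.701]
force: [-0.3, 0.8, -0.0]
width: 85.3
gripper_force: 0.0
```

>>> play_rows(deltas=[0, 0, 0, 0, 0, 0, 0.5, 0, 0, 0, 0, 0, 0, 0.3, 0, 0, 0, 0, 0, 0, 0, 0, 0, 0, 0, 0, 0, 0, 0, 0, 0, 0, 0, 0, 0, 0, 0, 0, 0, 0, 0, 0])

```text
clock: 3.9
eef_pos: [558.2, -173.6, 48.7]
tool_rot: [-3.142, 0.001, 2.701]
force: [-0.5, 0.4, 5.7]
width: 13.4
gripper_force: 58.7
```

Run:
```python
from h import *
s=read_state();print(s);i=camera_info("wrist");np.save("w2.npy",i)
im=get_image("wrist")[:,:,::-1];cv2.imwrite("pics/w2.png",im)
b=np.clip((im/255.)**0.5*255*1.2,0,255).astype(np.uint8)
cv2.imwrite("pics/w2c.png",cv2.resize(b,(800,600),interpolation=cv2.INTER_CUBIC))
print(proj(i,s['eef_pos'])*800/560)
p=s['eef_pos'];y=s['tool_rot'][2]
print(delta([p[0]-58,p[1]-1.7,48.5],y))
```

```text
{'clock': 3.9, 'qpos': array([ 0.54802716,  0.83109428, -0.47480564,  1.83186039,  0.61229403,
        0.62846347,  0.82797019]), 'qd': array([-0.00225796,  0.00103846,  0.00043951, -0.00039132,  0.00056732,
       -0.00017859,  0.00045666]), 'tau': array([-1.87758361e-01, -5.30138969e+01, -6.37877986e+00, -1.07150048e+01,
        6.28286437e-02, -3.47309355e-01, -5.12868737e-04]), 'eef_pos': array([ 558.23384807, -173.62758925,   48.68024565]), 'tool_rot': array([-3.14152205e+00,  6.42898754e-04,  2.70073027e+00]), 'force': array([-0.52051026,  0.35710018,  5.69633368]), 'torque': array([ 0.02352079,  0.24852302, -0.00977208]), 'gripper_force': 58.726789355278015, 'width': 13.366036253662559}
[[399.28581265 370.39627749]]
(array([ 51.7, -26.3,   0.2]), array([-0.   ,  0.001,  0.   ]))
```

View pics/w2c.png

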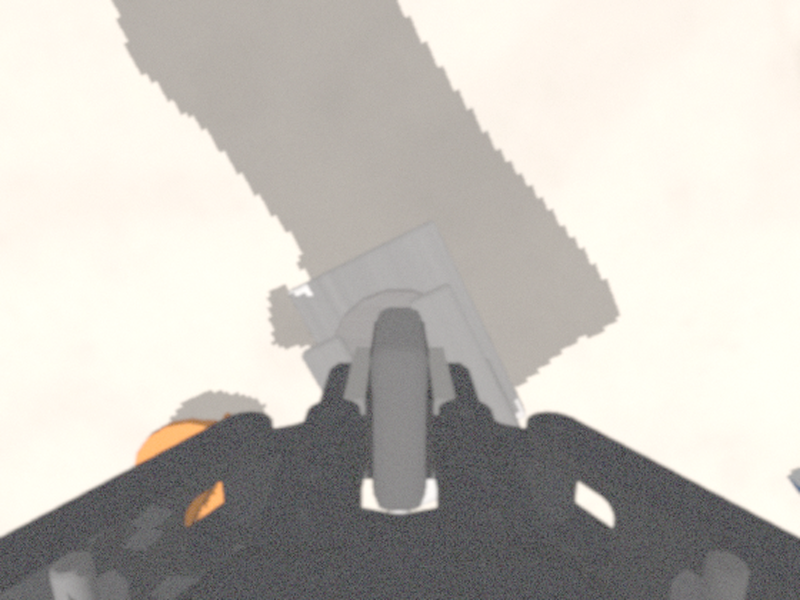

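The wing is gripped in line with the pads. Its top face runs from row ~350 to ~508 at column 400.

Run:
```python
from h import *
np.set_printoptions(precision=2,suppress=True)
i=np.load("w2.npy",allow_pickle=True).item();Rt,p=tool()
f=lambda a,z:Rt.inv().apply(bp(i,np.array(a)*.7,z)-p)
for z in(82,84,86):print(f([[400,350],[400,509]],z))
print(f([[400,308]],44))
```

```text
[[ 20.37   0.14 -33.32]
 [-24.41   0.1  -33.29]]
[[ 21.18   0.14 -35.32]
 [-22.78   0.1  -35.29]]
[[ 21.99   0.14 -37.32]
 [-21.15   0.1  -37.29]]
[[19.1   0.23  4.68]]
```

>>> play_rows(deltas=[4, -2, 0, 0, 0, 0, 0, 12, -6, 0, 0, 0, 0, 0, 20, -10, 0, 0, 0, 0, 0, 28, -14, 0, 0, 0, 0, 0, 36, -18, 0, 0, 0, 0, 0, 44, -22, 0, 0, 0, 0, 0, 51, -26, 0, 0, 0, 0, 0, 53, -27, 0, 0, 0, 0, 0, 53, -27, 0, 0, 0, 0, 0])

```text
clock: 5.08
eef_pos: [498.1, -175.3, 48.0]
tool_rot: [-3.141, -0.001, 2.701]
force: [-0.5, -0.2, -0.0]
width: 13.3
gripper_force: 58.3
```

>>> play_rows(deltas=[0, 0, -5, 0, 0, 0, 0, 0, 0, -20, 0, 0, 0, 0, 0, 0, -45, 0, 0, 0, 0, 0, 0, -70, 0, 0, 0, 0, 0, 0, -90, 0, 0, 0, 0, 0, 0, -102, 0, 0, 0, 0, 0, 0, -105, 0, 0, 0, 0, 0, 0, -105, 0, 0, 0, 0])

```text
clock: 6.08
eef_pos: [498.3, -175.4, 153.1]
tool_rot: [-3.141, -0.0, 2.701]
force: [0.1, 0.1, -1.2]
width: 13.3
gripper_force: 58.4
```

```bash
python3 -c "
from h import *
print(read_state()['qpos'],delta([555,193,150],3.0))"
```

```text
[ 0.67465101  0.62468387 -0.59027855  1.92426806  0.50199341  0.74310724
  0.92246227] (array([106. , 357.3,   3. ]), array([-0.   , -0.   , -0.299]))
```

>>> play_rows(deltas=[4, 12, 0, 0, 0, -0.01, 0, 13, 45, 0, 0, 0, -0.04, 0, 26, 88, 0, 0, 0, -0.08, 0, 40, 134, 0, 0, 0, -0.12, 0, 53, 180, 0, 0, 0, -0.16, 0, 67, 226, 0, 0, 0, -0.2, 0, 80, 270, 2, 0, 0, -0.24, 0, 92, 310, 3, 0, 0, -0.27, 0, 101, 340, 3, 0, 0, -0.29, 0, 106, 357, 3, 0, 0, -0.3, 0])

```text
clock: 7.32
eef_pos: [554.0, 195.8, 149.7]
tool_rot: [3.141, -0.001, 3.005]
force: [-0.4, -1.2, -0.9]
width: 13.7
gripper_force: 58.5
```

>>> play_rows(deltas=[0, 0, 0, 0, 0, 0, 0, 0, 0, 0, 0, 0, 0, 0])

```text
clock: 7.58
eef_pos: [554.8, 190.9, 149.8]
tool_rot: [-3.139, -0.001, 2.999]
force: [-0.8, 0.2, -1.1]
width: 13.6
gripper_force: 58.5
```

Run:
```python
from h import *
s=read_state();print(s['qpos'],s['eef_pos'],s['tool_rot']);i=camera_info("wrist");np.save("w3.npy",i)
im=get_image("wrist")[:,:,::-1];cv2.imwrite("pics/w3.png",im)
b=np.clip((im/255.)**0.6*255*1.15,0,255).astype(np.uint8)
cv2.imwrite("pics/w3c.png",cv2.resize(b,(800,600),interpolation=cv2.INTER_CUBIC))
print(proj(i,[[555,193,60],[586,190.7,60],[524.5,199.4,60]])*800/560)
```

```text
[ 0.00606784  0.71028465 -0.62645434  1.76603422  0.53832281  0.8450293
  0.55453779] [554.79768898 190.87666597 149.78154338] [-3.13949926e+00 -6.20377765e-04  2.99917002e+00]
[[404.69951634 293.97488692]
 [408.78128513 352.78172655]
 [409.02694758 230.89781183]]
```

View pics/w3c.png

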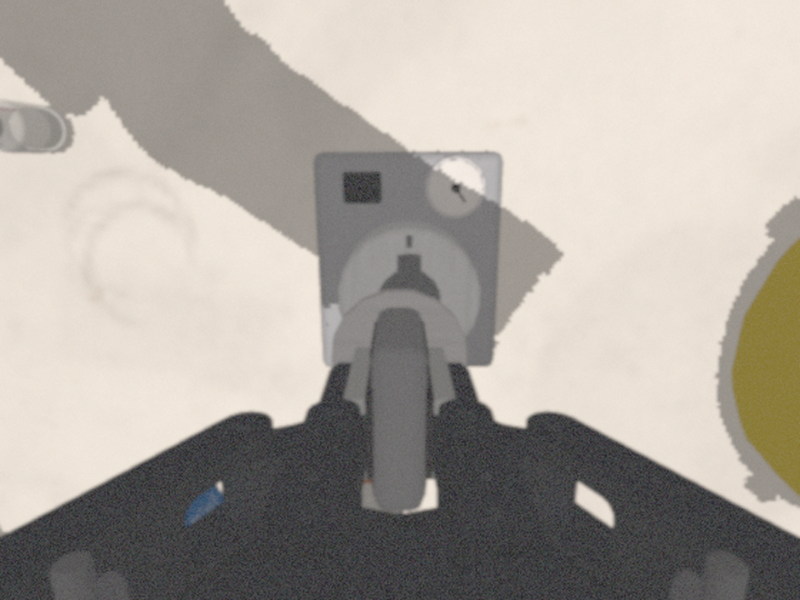

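The view shows the socket's near slot at (408,262), its bar at (409,240), the boss top edge near row 226 and the flange's near edge at row 290. Zooming in.

Run:
```python
import cv2,numpy as np
im=cv2.imread("pics/w3.png")[150:270,210:360].astype(float)
im=cv2.GaussianBlur(im,(0,0),0.7)
im=np.clip((im-30)*1.7,0,255).astype(np.uint8)
cv2.imwrite("pics/w3d.png",cv2.resize(im,(750,600),interpolation=cv2.INTER_CUBIC))
```

```text
(no output)
```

View pics/w3d.png

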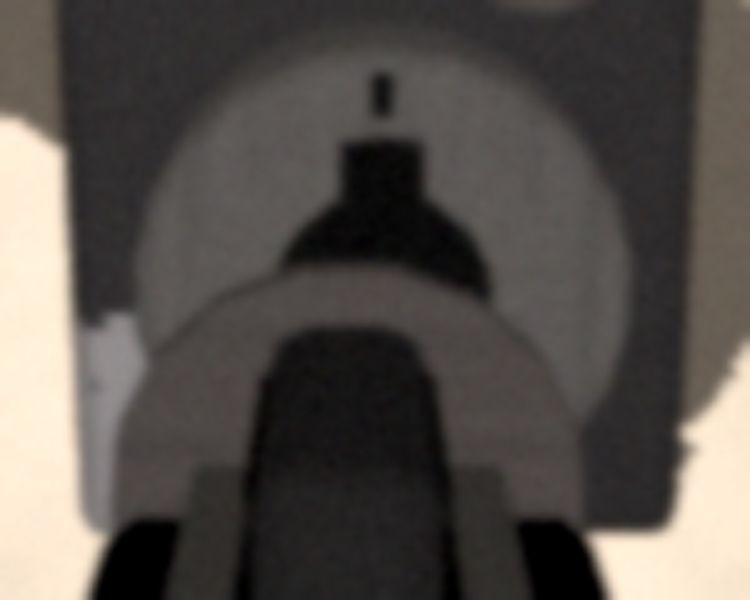

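Run:
```python
from h import *
from scipy.optimize import least_squares as ls
np.set_printoptions(precision=3,suppress=True)
i=np.load("w3.npy",allow_pickle=True).item();Rt,p=tool()
c=lambda a:np.array(a)/5+[210,150]
b=bp(i,c([[135,280],[632,280],[380,47]]),60)
f=lambda v:np.linalg.norm(b[:,:2]-v[:2],axis=1)-36
r=ls(f,[555,193]);print("boss",r.x,r.fun)
r2=ls(lambda v:np.linalg.norm(b[:,:2]-v[:2],axis=1)-v[2],[555,193,36]);print("free R",r2.x)
s=bp(i,c([[382,95],[383,140],[342,142],[424,142]]),60)[:,:2]
for q in(r.x,r2.x[:2]):
    d=q-s;print("bar/slot yaw",np.arctan2(d[:2,1],d[:2,0]),np.linalg.norm(d,axis=1))
e=s[2]-s[3];print("slot end edge yaw",np.arctan2(e[1],e[0])+np.pi/2, np.linalg.norm(e))
zb=p[2]-42.7
t=lambda a,z:Rt.inv().apply(bp(i,c(a),z)-p)
print("flange apex",t([[348,262]],zb+21),"sides",t([[113,480],[583,480]],zb+26))
print(p,Rt.as_euler('xyz'))
```

```text
boss [558.862 194.848] [-0.929 -0.926  0.18 ]
free R [557.671 195.022  34.977]
bar/slot yaw [-0.132 -0.137] [29.616 23.376 23.812 23.737]
bar/slot yaw [-0.132 -0.136] [28.412 22.173 22.647 22.567]
slot end edge yaw -0.14347290797735468 11.273611291390575
flange apex [[20.971 -0.109 21.709]] sides [[ -0.134 -23.505  16.745]
 [ -0.13   23.237  16.656]]
[554.954 190.642 149.878] [-3.14  -0.     2.999]
```

Run:
```python
from h import *
np.set_printoptions(precision=3,suppress=True)
i=np.load("w3.npy",allow_pickle=True).item();Rt,p=tool()
c=lambda a:np.array(a)/5+[210,150]
zb=p[2]-42.7
t=lambda a,z:Rt.inv().apply(bp(i,c(a),z)-p)
print(t([[348,328]],zb+38),t([[348,465]],zb+78),t([[372,(508/800*560-150)*5]],zb+78))
yaw=np.pi-.138
for off in(-2.,):
    x=np.array([np.cos(yaw),np.sin(yaw)]);print(delta(np.r_[np.array([558.1,195])-off*x,106],yaw))
```

```text
[[19.392 -0.121  4.708]] [[ 22.182  -0.145 -35.291]] [[-22.126   1.595 -35.312]]
(array([-0.5,  4.8, 43.9]), array([-0.002, -0.   , -0.005]))
```

>>> play_rows(deltas=[0.5, 4, 8, 0, 0, -0.005, 0, 0.5, 4.5, 20, 0, 0, -0.005, 0, 0.5, 4.5, 32, 0, 0, -0.005, 0, 0.5, 4.5, 38, 0, 0, -0.005, 0, 0.5, 4.5, 38, 0, 0, -0.005, 0])

```text
clock: 8.25
eef_pos: [554.8, 197.2, 111.5]
tool_rot: [-3.141, -0.001, 3.006]
force: [-0.0, -0.5, -1.8]
width: 13.3
gripper_force: 58.5
```

Run:
```python
from h import *
s=read_state();print(s['eef_pos'],s['tool_rot']);i=camera_info("wrist");np.save("w4.npy",i)
im=get_image("wrist")[:,:,::-1];cv2.imwrite("pics/w4.png",im)
sc=get_image("scene")[:,:,::-1];cv2.imwrite("pics/s4.png",sc)
q=proj("scene",[556,195,75])[0].round().astype(int);print(q)
f=lambda im,x,y,w,h:np.clip((cv2.resize(im[y:y+h,x:x+w],(400,600),interpolation=cv2.INTER_CUBIC)-20.)*1.6,0,255).astype(np.uint8)
x0,y0=q[0]-40,q[1]-60;print(x0,y0)
cv2.imwrite("pics/c4.png",np.hstack([f(im,220,120,120,180),f(sc,x0,y0,80,120)]))
```

```text
[554.76193045 197.15226852 111.50604881] [-3.14103566e+00 -1.08393684e-03  3.00588403e+00]
[203 276]
163 216
```

View pics/c4.png

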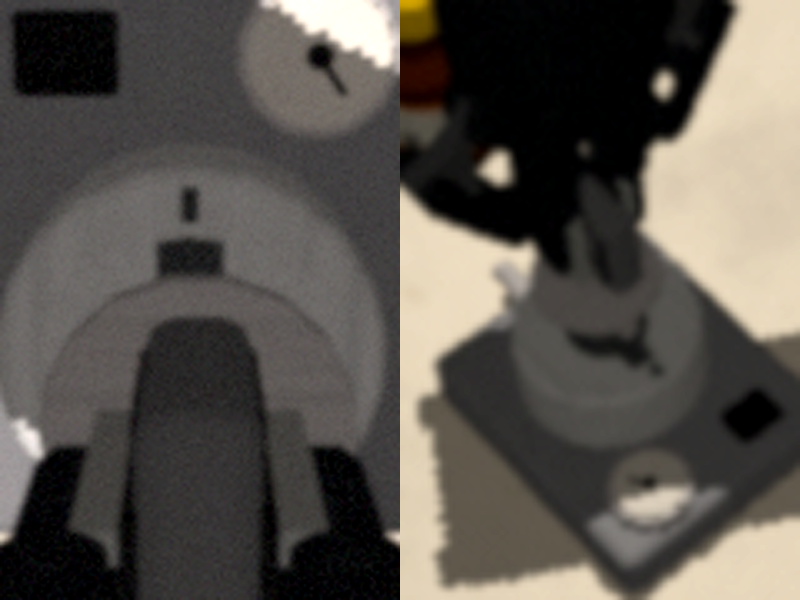

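The left half shows the boss edge apex at (190,165), the slot end at row 240 (cols 157–222) and the flange apex at (200,275), its sides at 42 and 358. The right half shows the plug hovering just above the boss.

Run:
```python
from h import *
from scipy.optimize import least_squares as ls
np.set_printoptions(precision=2,suppress=True)
i=np.load("w4.npy",allow_pickle=True).item();Rt,p=tool()
c=lambda a:np.array(a)*.3+[220,120]
zb=p[2]-42.7
t=lambda a,z:Rt.inv().apply(bp(i,c(a),z)-p)
b=t([[2,335],[385,340],[190,165]],60)
print(b)
r2=ls(lambda v:np.linalg.norm(b[:,:2]-v[:2],axis=1)-v[2],[0,0,36]);print("free R",r2.x)
s=t([[190,205],[157,240],[222,240]],60);print("bar,slot",s)
print("flange apex",t([[200,275]],zb+21),t([[200,275]],zb+26),"sides",t([[42,400],[358,400]],zb+26))
print("wing",t([[197,320]],zb+38),t([[197,412]],zb+78))
print(proj("scene",[[556,195,60]]))
```

```text
[[  2.25 -35.8   52.3 ]
 [  1.24  32.45  52.32]
 [ 32.76  -2.22  52.3 ]]
free R [-1.52 -1.72 34.28]
bar,slot [[25.79 -2.24 52.31]
 [19.59 -8.   52.31]
 [19.57  3.31 52.31]]
flange apex [[21.44 -0.55 21.7 ]] [[22.77 -0.55 16.7 ]] sides [[  3.68 -23.92  16.69]
 [  3.63  22.78  16.71]]
wing [[19.74 -0.97  4.7 ]] [[ 22.52  -0.91 -35.3 ]]
[[203.79 280.36]]
```

Run:
```python
from h import *
i=np.load("w4.npy",allow_pickle=True).item();Rt,p=tool()
print(p,read_state()['tool_rot'],Rt.inv().apply(camera_info("wrist")['T'][:3,3]-i['T'][:3,3]),read_state()['force'])
```

```text
[555.27903369 197.48276373 112.31177424] [3.14132987e+00 2.02599749e-04 3.00585896e+00] [-0.28586158  0.3073434  -0.76080983] [-0.36578818 -0.37822222 -0.26057419]
```

>>> play_rows(deltas=[0, -1, 0, 0, 0, 0, 0, 0, -1.8, 0, 0, 0, 0, 0, 0, -1.8, 4, 0, 0, 0, 0, 0, -1.8, 8, 0, 0, 0, 0, 0, -1.8, 11, 0, 0, 0, 0, 0, -1.8, 14, 0, 0, 0, 0, 0, -1.8, 14, 0, 0, 0, 0])

```text
clock: 9.22
eef_pos: [554.7, 195.5, 97.9]
tool_rot: [-3.141, -0.0, 3.006]
force: [-0.5, -0.4, 0.3]
width: 13.2
gripper_force: 58.5
```

>>> play_rows(deltas=[0, 0, 2, 0, 0, 0, 0, 0, 0, 4, 0, 0, 0, 0, 0, 0, 6, 0, 0, 0, 0, 0, 0, 6, 0, 0, 0, 0])

```text
clock: 9.72
eef_pos: [554.8, 195.5, 92.0]
tool_rot: [-3.141, -0.0, 3.006]
force: [0.3, 0.5, -1.5]
width: 13.3
gripper_force: 58.5
```

>>> play_rows(deltas=[0, 0, 2, 0, 0, 0, 0, 0, 0, 4, 0, 0, 0, 0, 0, 0, 6, 0, 0, 0, 0, 0, 0, 8, 0, 0, 0, 0, 0, 0, 9, 0, 0, 0, 0, 0, 0, 9, 0, 0, 0, 0])

```text
clock: 10.48
eef_pos: [555.1, 195.7, 83.9]
tool_rot: [3.141, 0.001, 3.006]
force: [-0.6, -0.7, 7.8]
width: 13.5
gripper_force: 59.8
```

>>> play_rows(deltas=[0, 0, 1, 0, 0, 0, 0, 0, 0, 2, 0, 0, 0, 0, 0, 0, 3, 0, 0, 0, 0, 0, 0, 3, 0, 0, 0, 0])

```text
clock: 10.98
eef_pos: [555.2, 195.7, 81.8]
tool_rot: [-3.141, 0.001, 3.006]
force: [-2.3, -1.9, 13.6]
width: 13.1
gripper_force: 60.9
```

>>> play_rows(deltas=[0, 0, 1, 0, 0, 0, 0, 0, 0.1, 1, 0, 0, 0.1, 0, 0, 0.3, 1, 0, 0, 0.2, 0, -0.1, 0.4, 1, 0, 0, 0.3, 0, -0.1, 0.6, 1, 0, 0, 0.4, 0, -0.2, 0.7, 1, 0, 0, 0.5, 0, -0.2, 0.7, 1, 0, 0, 0.5, 0])

```text
clock: 11.85
eef_pos: [556.2, 196.4, 81.7]
tool_rot: [3.14, 0.003, 2.505]
force: [-3.2, -2.0, 19.4]
width: 13.4
gripper_force: 61.5
```

Run:
```python
from h import *
s=read_state();Rt,p=tool(s);print(p,s['tool_rot'],s['force'],s['torque'],Rt.inv().apply(s['force']),s['qpos'])
```

```text
[556.19834623 196.37812636  81.73065896] [3.14013238e+00 2.71985729e-03 2.50485093e+00] [-3.19333388 -1.9896637  19.38220929] [-5.12230358e-01  9.48649053e-01 -4.92425111e-04] [  1.33182583  -3.4701402  -19.39099138] [-0.12256606  0.77274509 -0.4265504   1.80728976  0.48982888  0.66537437
  0.10054161]
```

>>> play_rows(deltas=[0, 0.1, 0, 0, 0, 0.1, 0, 0, 0.3, 0, 0, 0, 0.2, 0, -0.1, 0.4, 0, 0, 0, 0.3, 0, -0.1, 0.6, 0, 0, 0, 0.4, 0, -0.2, 0.7, 0, 0, 0, 0.5, 0, -0.2, 0.7, 0, 0, 0, 0.5, 0])

```text
clock: 12.6
eef_pos: [556.6, 196.7, 81.7]
tool_rot: [3.139, 0.002, 2.005]
force: [-4.2, -2.4, 20.0]
width: 13.3
gripper_force: 61.6
```

Run:
```python
from h import *
s=read_state();Rt,p=tool(s);print(p,s['tool_rot'],s['force'],s['torque'],Rt.inv().apply(s['force']),s['qpos'])
```

```text
[556.58855766 196.73987572  81.74564926] [3.13940099e+00 1.53052868e-03 2.00506236e+00] [-4.22259459 -2.35279856 20.04703164] [-0.45796131  1.00093105  0.05435861] [ -0.38845761  -4.77663037 -20.0569775 ] [-0.20519219  0.75391977 -0.29185812  1.80801099  0.34476379  0.62746895
 -0.26900071]
```

>>> play_rows(deltas=[0, 0.1, 0, 0, 0, 0.1, 0, 0, 0.2, 0, 0, 0, 0.2, 0, -0.1, 0.3, 0, 0, 0, 0.3, 0, -0.1, 0.5, 0, 0, 0, 0.39, 0, -0.1, 0.6, 0, 0, 0, 0.44, 0, -0.1, 0.6, 0, 0, 0, 0.44, 0])

```text
clock: 13.35
eef_pos: [557.2, 196.9, 81.8]
tool_rot: [3.139, 0.0, 1.566]
force: [-4.2, -3.4, 19.5]
width: 13.3
gripper_force: 61.6
```

Run:
```python
from h import *
s=read_state();Rt,p=tool(s);print(p,s['tool_rot'],s['force'],s['torque'],Rt.inv().apply(s['force']),s['qpos'])
```

```text
[557.16728189 196.86160668  81.75022785] [3.13909118e+00 1.46395977e-04 1.56569758e+00] [-4.23847854 -3.37775222 19.51111613] [-0.38178845  1.00992046  0.11932567] [ -3.40217545  -4.17238278 -19.52111644] [-0.27900069  0.74406385 -0.17290714  1.80860991  0.20855831  0.6043541
 -0.58404973]
```

>>> play_rows(deltas=[0, 0, 0, 0, 0, 0.03, 0, 0, 0, 0, 0, 0, 0.06, 0, 0, 0, 0, 0, 0, 0.06, 0, 0, 0, 0, 0, 0, 0.06, 0])

```text
clock: 13.85
eef_pos: [557.1, 196.9, 81.7]
tool_rot: [3.139, -0.0, 1.507]
force: [-3.4, -1.5, 19.6]
width: 13.1
gripper_force: 61.7
```

Run:
```python
from h import *
s=read_state();print(s['eef_pos'],s['tool_rot'],s['force'],s['torque'],s['gripper_force'])
im=get_image("wrist")[:,:,::-1];cv2.imwrite("pics/w5.png",im)
cv2.imwrite("pics/w5c.png",np.clip(cv2.resize(im,(800,600),interpolation=cv2.INTER_CUBIC)*1.5,0,255).astype(np.uint8))
```

```text
[557.1355417  196.91652517  81.73572906] [ 3.13911828e+00 -5.00598781e-05  1.50744139e+00] [-3.4344168  -1.53070239 19.57185962] [-0.39283465  0.95165514  0.44902539] 61.67028844356537
```

View pics/w5c.png

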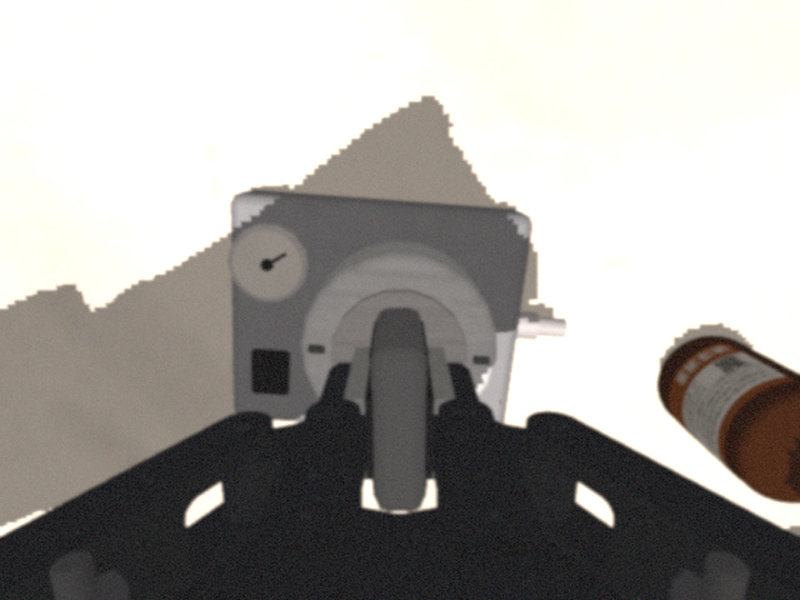

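The torque jumped from 0.12 to 0.45 N m, so the plug is at its stop. The flange at (400,330) sits centred on the boss between the bars at (316,348) and (482,359), and the bottle stands undisturbed. Handing in.

```bash
python3 -c "
from cell import *
print(finish_job())"
```

```text
the job is handed in; nothing more can be done
None
```

The plug is in the socket, pressed home with its flange on the rim, turned to its stop and still gripped; I handed the job in at about 14 s, and no verdict was returned.

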